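Fit the idler roller and hold the belt grinder's tension arm back

ROBOT

A 7-joint arm with a two-finger parallel gripper is mounted at the origin on the work surface. World frame = base frame: x ahead of the robot, y to its left, z up, the work surface at z = 0. Lengths are in mm, angles in rad, forces in N, time in s.
With the tool pointing down it reaches from about 425 to 875 mm from the base axis. Payload 4.7 kg.
Tool frame: the origin (TCP) lies between the finger pads; the fingertips stand 17 mm ahead of it and the grasp point (between the pads) lies 2 mm behind it (manip.tip_reach is the z of the fingertips in the tool frame, in mm); z points along the fingers, y is the direction in which the jaws open and shut (so a half turn about z gives the same grasp; the last joint's range is limited). The gripper opens to 87 mm and grips with 3 to 60 N. Pads are 19 mm wide; open, the fingers measure 117 mm over their backs; the gripper's body (75 mm by 190 mm) begins 51 mm behind the grasp point.
Start: joints at [1.179, 0.321, -0.07, 1.45, 0.023, 1.371, -0.057], TCP at [256.573, -597.241, 212.887] pointing down, gripper open.
Joint ranges: [-2.86, 2.86], [-0.3, 2.09], [-1.38, 1.24], [0.06, 2.45], [-1.56, 4.7], [0.09, 2.05], [-2.69, 2.69]. Speed limits (rad/s): [2.57, 2.57, 3.14, 3.14, 3.14, 3.14, 3.14].

INTERFACE

Orientations are given as a unit quaternion [w, x, y, z].
In Python, from bench import observe, cams, manip gives the robot as it stands.
- The arm moves only by the tool carry_out, never from a script. Its argument "deltas" is a list of rows, each an object of numbers: "dx", "dy", "dz": the shift along the tool's x, y, z as a fraction of full scale; "rx", "ry", "rz": the turn, a rotation vector about the tool's x, y, z as a fraction of full scale; "fingers": the opening, from -1 (shut) to 1 (fully open). In form: [{"dx": .., "dy": .., "dz": .., "rx": .., "ry": .., "rz": .., "fingers": ..}, ...]. A call has 1 to 20 rows; each row is the pose to reach, as a shift and turn from the pose measured when the call began, along the tool's axes at that moment; what a row does not reach only later rows make up. Full scale, the value 1, is 0.12 m for a shift and pi/2 rad for a turn. A row lasts 1/10 s, in which the tool goes at most 50 mm and 8.59 degrees, less where a joint would pass 70% of its speed; a pose out of reach is approached as far as the arm can. A call with a number of a shift or a turn outside -1 to 1 is refused whole. A call with a gripper value outside its range is refused whole. The fingers move at their own pace and stop on an object; the grip force is fixed at half the most. Time passes only in rows, so rows that repeat a pose let the fingers close. It gives the time, the measured TCP pose, the force and the opening at its end, in the units of the state.
- observe(): the state, without advancing time (a new reading comes with each control period).
- cams.capture(name): name is "side" or "top" or "wrist"; returns a dict with "frame" (400x640x3 uint8, blue, green, red), "vfov" (degrees; the focal length in pixels is half the picture's height over the tangent of half this angle, whatever the lens; pixels are square), "cx", "cy" (the principal point, pixels), "R" (3x3) and "t" (3): a world point X has camera coordinates R X + t; the wrist camera has in their place "tool_from_camera" (4x4, takes a point from camera to tool coordinates, whose origin is the TCP and whose axes are the flange's). Camera axes: x right, y down, z forward; pixel columns grow to the right and rows downward; lengths in mm; the calibration is good to about 2 mm. A picture is of the moment at which its call begins: read the wrist's pose just before it. There is no depth.
- manip.hand_in(): hands the job in, once; it reports no verdict.
The state is a dict: "clock": time; "q": joint angles; "joint_velocities": joint speeds; "joint_torque": joint torques, N m; "tcp_pos": TCP position; "ee_rot": TCP orientation; "ft_force": force on the tool from outside, world axes, zero at the start; "wrist_torque": the same for the moment, N m; "gripper_width": opening from 0.0 (shut) to 1.0 (fully open).
Only numpy, scipy, OpenCV 4.12 (cv2) and the standard library are available. Lean on these libraries where they do the work, as an engineer would, in place of code of your own. Each camera call takes 0.05 s, during which the arm holds its last target.

TASK

Take the tall flat-faced idler roller from the parts tray and lower it (do not drop it) onto the bare axle pin of the belt grinder's tension arm, fully home on the shoulder, and let it go. Then push the arm back by its black handle, against its spring and past the last ratchet click, and finish while holding it there, still and clear of the pawl so that your hand and not the pawl carries the spring, ready for the belt to be slipped on. The roller must stay home on its pin, and everything else stays where it lies.

Things in the scene. Friction and masses are not known exactly. Their poses are not given: they have to be found in the camera images.
- roller: idler roller: plain steel drum 40 mm in diameter and 38 mm tall with a 13 mm bore right through and dark bearing faces, standing on end in one compartment of the parts tray (any of the four); it is the tallest part there. Origin: centre of its lower end, z along its bore. 130 to 200 g
- tray: fixed steel parts tray 196 x 196 mm, 18 mm high, floor and walls 4 mm thick, with one cross wall each way: four square compartments of 92 mm, centres 48 mm from the tray's middle along its x and y. Origin: centre of its underside; it stands on the table at any small yaw
- v_pulley: bystander in the tray: aluminium pulley with a V groove, 44 mm in diameter, 26 mm tall; origin at the centre of its underside
- spacer: bystander in the tray: narrow steel tube 24 mm in diameter, 28 mm tall; origin at the centre of its underside
- collar: bystander in the tray: flat steel collar 50 mm in diameter, 10 mm thick; origin at the centre of its underside
- grinder: fixed belt grinder lying flat, belt and guard off, axles upright: grey base 340 x 350 mm, deck 45 mm above the table, 110 mm drive wheel (far right, top 118 mm up), 36 mm guide rollers and flat platen along the left edge (to 122 mm up). Origin: underside near the middle; x away from the robot at yaw 0, y to the left. Place and yaw (to 0.25 rad) vary
- tension_arm (a joint): angle of the tension arm about its pivot, rad: 0 sprung out, growing as it is pushed back (clockwise from above, handle towards the grinder's +y side). The spring resists with about 5 N at the handle at 0, 12 N at 0.58. The ratchet catches the arm's return at clicks 0.22, 0.37 and, the last, 0.52; firm stop at 0.64. Hold near 0.58: clear of the pawl. It starts at 0
- pivot_axis (a point): on the axis of the arm's pivot, at the level of the pin's shoulder; the arm turns about the vertical through it
- pin_base (a point): centre of the shoulder on which the roller must rest, at the foot of the axle pin, 79 mm above the table; moves with the arm, 130 mm from the pivot. The steel pin rises 46 mm above it, 10 mm in diameter, the top 8 mm tapering to 4 mm. The shoulder is 24 mm in diameter and 4 mm above the arm, a flat steel bar 28 mm wide
- push_handle: upright black round handle at the arm's outer end, a grip 20 mm in diameter and 70 mm tall that turns freely on its stud; origin at the centre of its foot, 75 mm above the table; 200 mm from the pivot, 70 mm beyond the pin on the same line
- handle_mid (a point): middle of the grip length of that handle, 117 mm above the table, 28 mm below its top
- pawl (a joint): sprung pawl slider of the ratchet beside the arm's pivot, m: 0 is dropped in, up to 0.006 as a tooth lifts it; it works by itself, need not be touched
- wrench: bystander: steel spanner 130 mm long, 8 mm thick, lying on the near left of the grinder's deck; origin at the middle of its underside
- hammer: bystander: hammer 260 mm long, wooden handle, lying on the table between the robot and the grinder, up to 26 mm high; origin at the middle of its underside
- tin_can: bystander: open tin can 68 mm in diameter, 90 mm tall, on the table beyond the tray, right of the grinder; origin at the centre of its underside
- oiler: bystander: steel oil can 60 mm in diameter, 155 mm tall with a thin brass spout, on the table to the left; origin at the centre of its underside
Not all that is in view belongs to the job. Leave any purple look-alike of the roller alone.

How it is judged:
By the outcome, as a careful person would: the job done as asked, in the order asked, and still so for the second after the job is handed in, while the arm keeps its last pose, push and grip.
It also fails if it takes over 48 s, if anything falls off the work surface, if the arm or the gripper's body presses on something with over 40 N, if the wrist force passes 120 N, or if a joint passes its speed limit or range.

## Working session

There is one attempt and no reset: what is moved stays moved. The work goes in short steps, Python scripts to look and compute and a tool call to move; the robot and the scene stay as the last step left them, time stands still between calls to the robot, and variables do not carry over. Pictures are saved under pics/ and viewed, and the job is handed in when it is done.

Besides the shell and the picture viewer there is one more tool, called after "Request:" in YAML: its name, and indented under it one key for each argument. carry_out: Moves the arm, as the interface text tells. Its arguments: {"type":"object","properties":{"deltas":{"type":"array"}},"required":["deltas"]}

```bash
ls; mkdir -p pics; cat > h.py <<'E'
import numpy as np, cv2
from bench import observe, cams, manip
from scipy.spatial.transform import Rotation as R
def q2R(q): return R.from_quat([q[1],q[2],q[3],q[0]]).as_matrix()
def cap(name):
    s=observe(); c=cams.capture(name)
    f=200/np.tan(np.radians(c['vfov'])/2)
    if name=='wrist':
        T=np.array(c['tool_from_camera']); Rt=q2R(s['ee_rot']); 
        Rw=Rt@T[:3,:3]; o=Rt@T[:3,3]+np.array(s['tcp_pos'])
    else:
        Rw=np.array(c['R']).T; o=-Rw@np.array(c['t'])
    return dict(img=np.array(c['frame']),f=f,cx=c['cx'],cy=c['cy'],Rw=Rw,o=o,keys=list(c.keys()))
def ray(c,u,v):
    d=c['Rw']@np.array([(u-c['cx'])/c['f'],(v-c['cy'])/c['f'],1]); return c['o'],d/np.linalg.norm(d)
def onz(c,u,v,z):
    o,d=ray(c,u,v); return o+d*(z-o[2])/d[2]
def proj(c,X):
    p=c['Rw'].T@(np.array(X)-c['o']); return c['f']*p[0]/p[2]+c['cx'],c['f']*p[1]/p[2]+c['cy']
def save(c,n): 
    import pickle; cv2.imwrite(f'pics/{n}.png',c['img']); pickle.dump(c,open(f'pics/{n}.pkl','wb'))
def load(n):
    import pickle; return pickle.load(open(f'pics/{n}.pkl','rb'))
E
python3 - <<'E'
from h import *
s=observe(); print(s); print(manip.tip_reach)
for n in ['side','top','wrist']:
    c=cap(n); save(c,n+'0'); print(n,c['keys'],c['f'],c['o'],c['Rw'].round(3).tolist())
E
```

```text
pics
{'clock': 0.0, 'q': array([ 1.17912285,  0.32186154, -0.07007289,  1.45165805,  0.02258786,
        1.3708082 , -0.05691121]), 'joint_velocities': array([ 5.92770449e-04,  9.71198490e-04,  1.79265919e-03,  3.10194226e-03,
        4.97572596e-05,  7.41560749e-04, -4.52051357e-04]), 'joint_torque': array([ 3.75705467e-04, -4.91286564e+01, -4.03775750e-01, -3.12527704e+01,
       -6.40020682e-02,  4.36745526e-02,  1.59445899e-04]), 'tcp_pos': array([ 256.29916129, -596.7149503 ,  211.74492221]), 'ee_rot': array([-9.44175228e-04,  9.79487986e-01,  2.01500212e-01, -2.39978243e-04]), 'ft_force': array([ 0.17000942,  0.44244548, -0.42623135]), 'wrist_torque': array([-0.03129196,  0.01491665,  0.02106828]), 'gripper_width': 1.000122086943607}
17.0
side ['frame', 'vfov', 'cx', 'cy', 'R', 't'] 427.53332095498223 [ 448.54411912 -923.6064627   897.38160793] [[0.997, -0.046, 0.063], [-0.078, -0.653, 0.753], [0.007, -0.756, -0.655]]
top ['frame', 'vfov', 'cx', 'cy', 'R', 't'] 422.8467226939146 [ 281.58790497   21.16448245 1310.42147009] [[-0.0, -0.979, 0.202], [-1.0, 0.0, 0.0], [-0.0, -0.202, -0.979]]
wrist ['frame', 'vfov', 'cx', 'cy', 'tool_from_camera'] 330.9653396960708 [ 328.0240638  -566.71925935  383.40824067] [[0.394, -0.881, -0.263], [-0.919, -0.378, -0.109], [-0.003, 0.284, -0.959]]
```

View pics/side0.png

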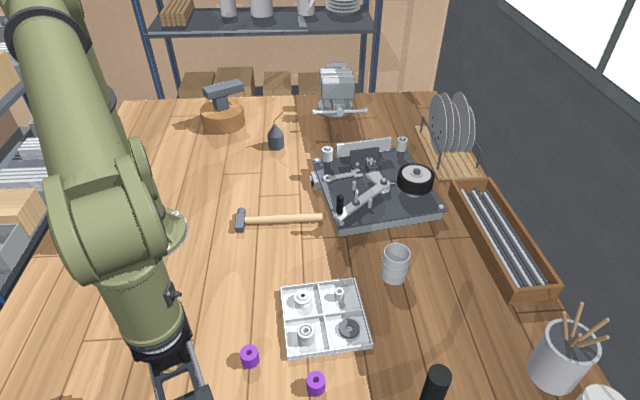

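View pics/top0.png

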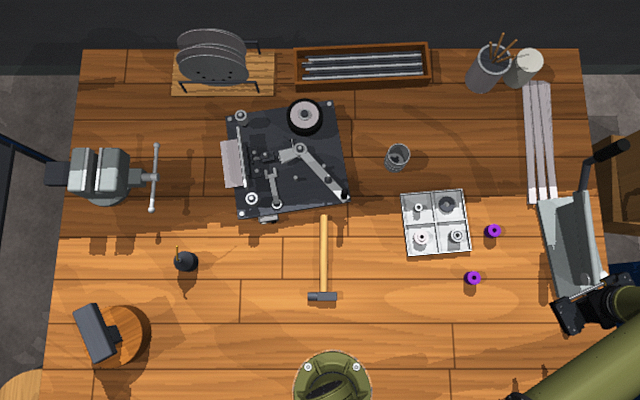

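View pics/wrist0.png

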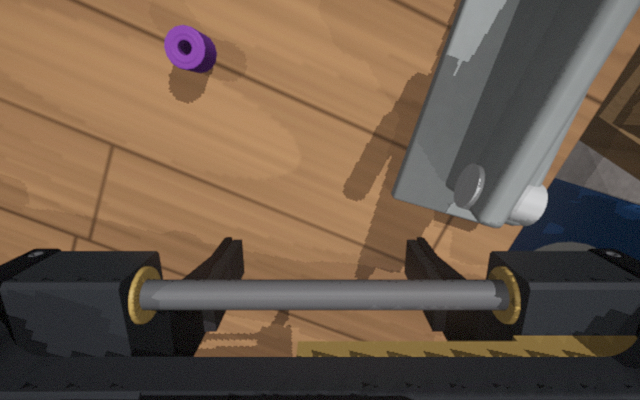

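```bash
python3 - <<'E'
from h import *
a=load('side0')['img'][270:365,270:380]; cv2.imwrite('pics/z1.png',cv2.resize(a,None,fx=6,fy=6,interpolation=cv2.INTER_CUBIC))
a=load('top0')['img'][180:265,395:510]; cv2.imwrite('pics/z2.png',cv2.resize(a,None,fx=6,fy=6,interpolation=cv2.INTER_CUBIC))
a=load('side0')['img'][130:240,300:450]; cv2.imwrite('pics/z3.png',cv2.resize(a,None,fx=5,fy=5,interpolation=cv2.INTER_CUBIC))
a=load('top0')['img'][95:230,220:360]; cv2.imwrite('pics/z4.png',cv2.resize(a,None,fx=4,fy=4,interpolation=cv2.INTER_CUBIC))
E
```

```text
(no output)
```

View pics/z1.png

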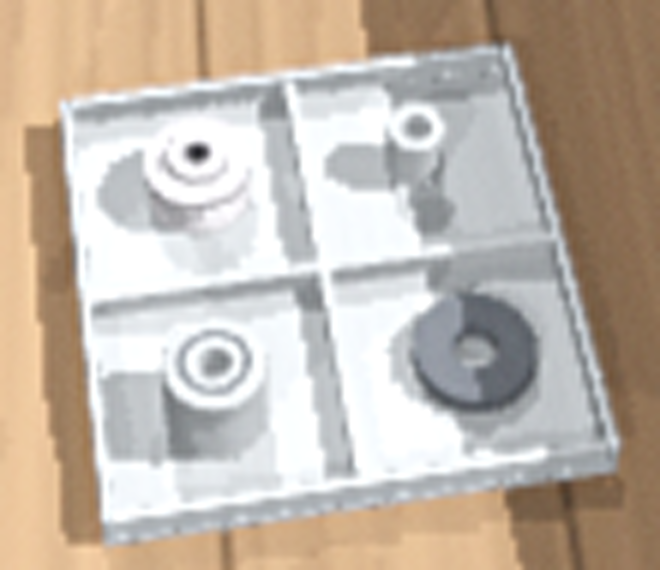

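View pics/z2.png

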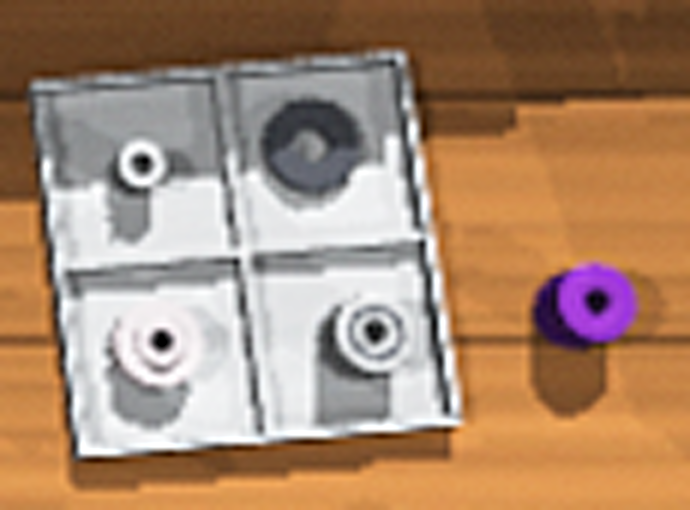

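View pics/z3.png

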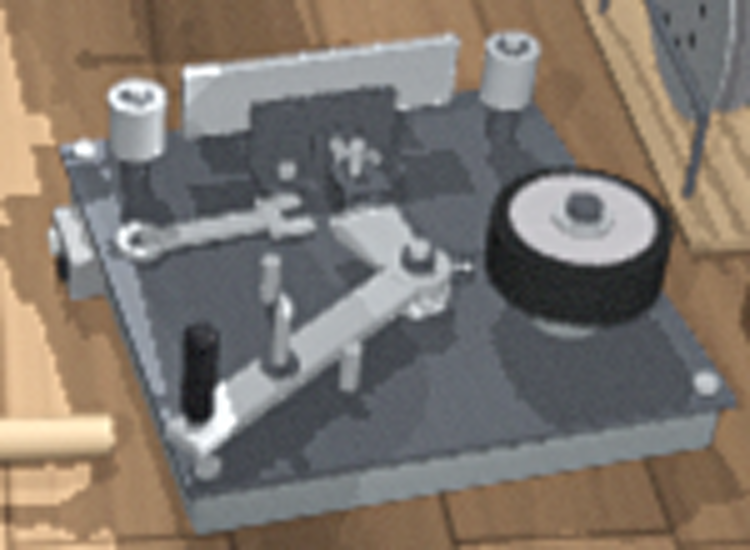

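View pics/z4.png

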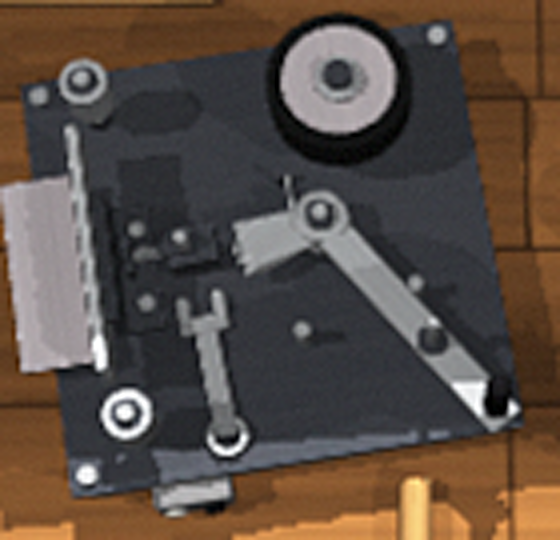

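```bash
cat >> h.py <<'E'
def tri(obs):
    A=np.zeros((3,3));b=np.zeros(3);rs=[]
    for c,u,v in obs:
        o,d=ray(c,u,v);P=np.eye(3)-np.outer(d,d);A+=P;b+=P@o;rs.append((P,o))
    X=np.linalg.solve(A,b); return X,[np.linalg.norm(P@(X-o)) for P,o in rs]
E
python3 - <<'E'
from h import *
S=load('side0');T=load('top0')
z1=lambda x,y:(S,270+(x+.5)/6-.5,270+(y+.5)/6-.5)
z2=lambda x,y:(T,395+(x+.5)/6-.5,180+(y+.5)/6-.5)
z3=lambda x,y:(S,300+(x+.5)/5-.5,130+(y+.5)/5-.5)
z4=lambda x,y:(T,220+(x+.5)/4-.5,95+(y+.5)/4-.5)
print('roller',onz(*z1(213,362),42),onz(*z2(371,332),42),tri([z1(213,362),z2(371,332)]))
print('purple',onz(*z2(597,301),38))
print('handle top',onz(*z3(202,330),145),onz(*z4(498,380),145),tri([z3(202,330),z4(498,380)]))
print('pin top',onz(*z3(283,300),125),onz(*z4(432,331),125),tri([z3(283,300),z4(432,331)]))
print('pin base',onz(*z3(285,363),79),onz(*z4(433,342),79))
print('pivot top',tri([z3(423,245),z4(319,210)]))
print('deck corners',[onz(*z4(*p),45) for p in [(22,88),(450,22),(522,425),(75,497)]])
print('tray corners',[onz(*z2(*p),18)[:2] for p in [(32,80),(403,52),(462,420),(78,457)]])
E
```

```text
roller [ 450.20483058 -380.34144425   42.        ] [ 448.59301952 -378.69694432   42.        ] (array([ 449.53271971, -379.23663221,   40.05531938]), [np.float64(0.6846614575114416), np.float64(0.6846614575113419)])
purple [ 464.83894046 -495.2639757    38.        ]
handle top [562.47739939 -37.13704748 145.        ] [564.31950149 -36.20387588 145.        ] (array([563.47804728, -36.2824364 , 144.54626199]), [np.float64(0.9271238244636388), np.float64(0.9271238244634267)])
pin top [614.35061593   9.60095454 125.        ] [605.73501717  10.29997048 125.        ] (array([610.55354886,  10.46440105, 123.03831081]), [np.float64(4.134957842181324), np.float64(4.134957842181356)])
pin base [617.7322884    7.49337528  79.        ] [609.75174391   9.14529819  79.        ]
pivot top (array([711.90941714,  95.37001214,  92.0023977 ]), [np.float64(2.249551555607746), np.float64(2.2495515556076544)])
deck corners [array([828.42132336, 336.33373379,  45.        ]), array([884.91334664,  -5.49649462,  45.        ]), array([553.16036733, -59.13155496,  45.        ]), array([497.46626688, 280.64718537,  45.        ])]
tray corners [array([ 584.4231006 , -217.42914122]), array([ 599.40079988, -412.46377605]), array([ 406.68547034, -429.6907362 ]), array([ 388.02290591, -233.53688765])]
```

The tray holds four candidates (top-view pixels):
- (457,235): straight sides, tall, dark ring faces. This matches the roller, and the enlarged crop confirms it.
- (421,237): stepped and wide, the V pulley.
- (418,207): the spacer.
- (447,204): the collar.

The purple parts at (494,230) and (472,278) are look-alikes and I'll leave them alone. I'll move above the roller next.

```bash
cat >> h.py <<'E'
def plan(xyz,yaw=None):
    s=observe(); Rt=q2R(s['ee_rot']); p=np.array(s['tcp_pos'])
    d=Rt.T@(np.array(xyz)-p)/120
    cy=np.arctan2(Rt[1,0],Rt[0,0])
    yaw=cy if yaw is None else yaw
    Rg=np.array([[np.cos(yaw),np.sin(yaw),0],[np.sin(yaw),-np.cos(yaw),0],[0,0,-1]])
    rv=R.from_matrix(Rt.T@Rg).as_rotvec()/(np.pi/2)
    print('t',s['clock'],'tcp',p.round(1),'yaw',round(cy,3),'d',d.round(4),'rv',rv.round(4),'w',round(s['gripper_width']*87,1),'F',np.round(s['ft_force'],1))
E
python3 - <<'E'
from h import *
plan([449,-379,170],0.80)
E
```

```text
t 0.15 tcp [ 256.4 -596.8  212. ] yaw 0.406 d [ 2.1916 -1.0337  0.3515] rv [-9.00e-04 -1.00e-04 -2.51e-01] w 86.7 F [0.6 0.2 0. ]
```

Request:
carry_out:
  deltas:
    - {"dx": 0.3,"dy": -0.15,"dz": 0,"rx": 0,"ry": 0,"rz": -0.06,"fingers": 0.4}
    - {"dx": 0.65,"dy": -0.3,"dz": 0,"rx": 0,"ry": 0,"rz": -0.12,"fingers": 0.4}
    - {"dx": 1.0,"dy": -0.45,"dz": 0,"rx": 0,"ry": 0,"rz": -0.2,"fingers": 0.4}
    - {"dx": 1.0,"dy": -0.5,"dz": 0,"rx": 0,"ry": 0,"rz": -0.25,"fingers": 0.4}

```text
clock: 0.55
tcp_pos: [350.3, -487.8, 212.0]
ee_rot: [-0.002, 0.918, 0.396, 0.002]
ft_force: [-0.2, 0.7, 0.1]
gripper_width: 0.742
```

```bash
python3 - <<'E'
from h import *
plan([420,-408,190],0.80)
E
```

```text
t 0.55 tcp [ 350.3 -487.8  212. ] yaw 0.814 d [ 0.8816 -0.0338  0.1885] rv [-0.0006 -0.0035  0.0091] w 64.6 F [-0.2  0.7  0.1]
```

Request:
carry_out:
  deltas:
    - {"dx": 0.4,"dy": -0.02,"dz": 0.1,"rx": 0,"ry": 0,"rz": 0,"fingers": 0.4}
    - {"dx": 0.75,"dy": -0.03,"dz": 0.18,"rx": 0,"ry": 0,"rz": 0.01,"fingers": 0.4}
    - {"dx": 0.88,"dy": -0.034,"dz": 0.19,"rx": 0,"ry": 0,"rz": 0.01,"fingers": 0.4}
    - {"dx": 0.88,"dy": -0.034,"dz": 0.19,"rx": 0,"ry": 0,"rz": 0.01,"fingers": 0.4}

```text
clock: 0.95
tcp_pos: [422.6, -404.1, 189.2]
ee_rot: [-0.003, 0.92, 0.392, 0.003]
ft_force: [-0.9, -0.6, -0.3]
gripper_width: 0.7
```

```bash
python3 - <<'E'
from h import *
plan([449,-379,130],0.80)
c=cap('wrist'); save(c,'w1'); print(proj(c,[449.3,-379.2,42]))
E
```

```text
t 0.95 tcp [ 422.6 -404.1  189.2] yaw 0.806 d [0.2996 0.0151 0.4951] rv [-0.0016 -0.0046  0.0036] w 60.9 F [-0.9 -0.6 -0.3]
(np.float64(326.6538075521589), np.float64(150.02263533975062))
```

View pics/w1.png

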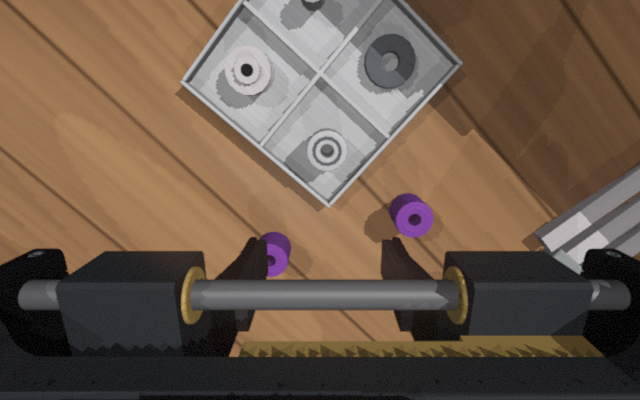

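Roller bore seen at wrist pixel (327,150), where the side/top estimate (449.3, -379.2) projects. The estimate agrees, so I'll descend with the jaws on the compartment's diagonal.

Request:
carry_out:
  deltas:
    - {"dx": 0.2,"dy": 0.01,"dz": 0.3,"rx": 0,"ry": -0.004,"rz": 0.004,"fingers": 0.4}
    - {"dx": 0.302,"dy": 0.015,"dz": 0.6,"rx": 0,"ry": -0.004,"rz": 0.004,"fingers": 0.4}
    - {"dx": 0.302,"dy": 0.016,"dz": 0.8,"rx": 0,"ry": -0.004,"rz": 0.004,"fingers": 0.4}
    - {"dx": 0.302,"dy": 0.016,"dz": 0.8,"rx": 0,"ry": -0.004,"rz": 0.004,"fingers": 0.4}

```text
clock: 1.4
tcp_pos: [443.7, -381.7, 89.8]
ee_rot: [-0.004, 0.922, 0.386, -0.003]
ft_force: [-0.9, 0.1, 0.0]
gripper_width: 0.701
```

```bash
python3 - <<'E'
from h import *
plan([449.3,-379.2,30],0.80)
c=cap('wrist'); save(c,'w2'); print(proj(c,[449.3,-379.2,42]))
E
```

```text
t 1.4 tcp [ 443.7 -381.7   89.8] yaw 0.794 d [0.049  0.0236 0.4981] rv [-0.0058  0.0016 -0.0041] w 61.0 F [-0.9  0.1  0. ]
(np.float64(328.010101315579), np.float64(211.52488056420313))
```

View pics/w2.png

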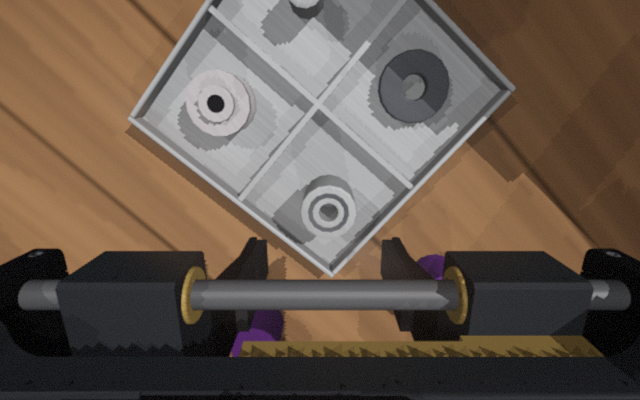

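Request:
carry_out:
  deltas:
    - {"dx": 0.05,"dy": 0.024,"dz": 0.15,"rx": -0.005,"ry": 0.001,"rz": -0.004,"fingers": 0.4}
    - {"dx": 0.05,"dy": 0.024,"dz": 0.35,"rx": -0.005,"ry": 0.001,"rz": -0.004,"fingers": 0.4}
    - {"dx": 0.049,"dy": 0.024,"dz": 0.5,"rx": -0.005,"ry": 0.001,"rz": -0.004,"fingers": 0.4}
    - {"dx": 0.049,"dy": 0.024,"dz": 0.5,"rx": -0.005,"ry": 0.001,"rz": -0.004,"fingers": 0.4}
    - {"dx": 0.049,"dy": 0.024,"dz": 0.5,"rx": -0.005,"ry": 0.001,"rz": -0.004,"fingers": 0.4}

```text
clock: 1.95
tcp_pos: [450.9, -382.6, 34.1]
ee_rot: [0.003, 0.922, 0.388, 0.0]
ft_force: [0.3, -0.1, 0.5]
gripper_width: 0.701
```

```bash
python3 - <<'E'
from h import *
plan([449.3,-379.2,30],0.80)
c=cap('wrist'); save(c,'w3'); print(proj(c,[449.3,-379.2,42]))
E
```

```text
t 1.95 tcp [ 450.9 -382.6   34.1] yaw 0.797 d [ 0.0109 -0.0297  0.0336] rv [ 0.0032  0.0007 -0.0018] w 61.0 F [ 0.3 -0.1  0.5]
(np.float64(317.55503227544585), np.float64(251.68747843751567))
```

View pics/w3.png

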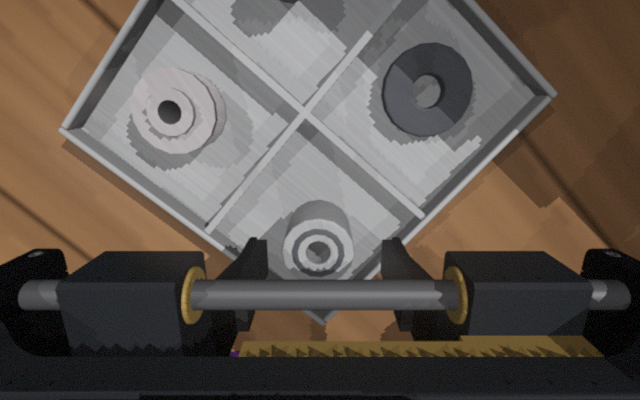

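Request:
carry_out:
  deltas:
    - {"dx": 0.011,"dy": -0.03,"dz": 0.034,"rx": 0.003,"ry": 0,"rz": 0,"fingers": 0.4}
    - {"dx": 0.011,"dy": -0.03,"dz": 0.034,"rx": 0.003,"ry": 0,"rz": 0,"fingers": 0.4}
    - {"dx": 0.011,"dy": -0.03,"dz": 0.034,"rx": 0.003,"ry": 0,"rz": 0,"fingers": 0.4}
    - {"dx": 0.011,"dy": -0.03,"dz": 0.034,"rx": 0.003,"ry": 0,"rz": 0,"fingers": 0.4}

```text
clock: 2.4
tcp_pos: [450.0, -379.2, 30.7]
ee_rot: [0.001, 0.922, 0.388, -0.0]
ft_force: [-0.2, 0.1, -0.4]
gripper_width: 0.704
```

```bash
python3 - <<'E'
from h import *
plan([449.3,-379.2,30],0.80)
E
```

```text
t 2.4 tcp [ 450.  -379.2   30.7] yaw 0.798 d [-0.0038 -0.0042  0.006 ] rv [ 0.0012  0.0006 -0.0015] w 61.2 F [-0.2  0.1 -0.4]
```

Request:
carry_out:
  deltas:
    - {"dx": -0.004,"dy": -0.004,"dz": 0.006,"rx": 0,"ry": 0,"rz": 0,"fingers": 0.0}
    - {"dx": -0.004,"dy": -0.004,"dz": 0.006,"rx": 0,"ry": 0,"rz": 0,"fingers": -0.3}
    - {"dx": -0.004,"dy": -0.004,"dz": 0.006,"rx": 0,"ry": 0,"rz": 0,"fingers": -1}
    - {"dx": -0.004,"dy": -0.004,"dz": 0.006,"rx": 0,"ry": 0,"rz": 0,"fingers": -1}
    - {"dx": -0.004,"dy": -0.004,"dz": 0.006,"rx": 0,"ry": 0,"rz": 0,"fingers": -1}
    - {"dx": -0.004,"dy": -0.004,"dz": 0.006,"rx": 0,"ry": 0,"rz": 0,"fingers": -1}

```text
clock: 3.0
tcp_pos: [449.4, -379.4, 30.0]
ee_rot: [0.001, 0.922, 0.388, 0.0]
ft_force: [1.0, 0.3, -1.6]
gripper_width: 0.429
```

```bash
python3 - <<'E'
from h import *
plan([449.3,-379.2,150],0.80)
E
```

```text
t 3.0 tcp [ 449.4 -379.4   30. ] yaw 0.798 d [-5.0000e-04  7.0000e-04 -1.0003e+00] rv [ 0.0014  0.0006 -0.0015] w 37.3 F [ 1.   0.3 -1.6]
```

Request:
carry_out:
  deltas:
    - {"dx": 0,"dy": 0,"dz": -0.1,"rx": 0,"ry": 0,"rz": 0,"fingers": -1}
    - {"dx": 0,"dy": 0,"dz": -0.4,"rx": 0,"ry": 0,"rz": 0,"fingers": -1}
    - {"dx": 0,"dy": 0,"dz": -0.8,"rx": 0,"ry": 0,"rz": 0,"fingers": -1}
    - {"dx": 0,"dy": 0,"dz": -0.95,"rx": 0,"ry": 0,"rz": 0,"fingers": -1}
    - {"dx": 0,"dy": 0,"dz": -0.95,"rx": 0,"ry": 0,"rz": 0,"fingers": -1}

```text
clock: 3.5
tcp_pos: [451.3, -380.5, 148.5]
ee_rot: [0.005, 0.921, 0.388, 0.002]
ft_force: [0.2, 0.4, -1.2]
gripper_width: 0.426
```

```bash
python3 - <<'E'
from h import *
plan([500,-290,210],0.80)
c=cap('side'); save(c,'s2')
p=proj(c,[449.3,-379.2,150]); print(p)
x,y=int(p[0]),int(p[1]); cv2.imwrite('pics/s2z.png',cv2.resize(c['img'][y-50:y+70,x-65:x+65],None,fx=5,fy=5,interpolation=cv2.INTER_CUBIC)); print(x-65,y-50)
E
```

```text
t 3.5 tcp [ 451.3 -380.5  148.5] yaw 0.798 d [ 0.8228 -0.2315 -0.5153] rv [ 0.0061  0.0004 -0.0014] w 37.1 F [ 0.2  0.4 -1.2]
(np.float64(303.364325120169), np.float64(300.7779441120251))
238 250
```

View pics/s2z.png

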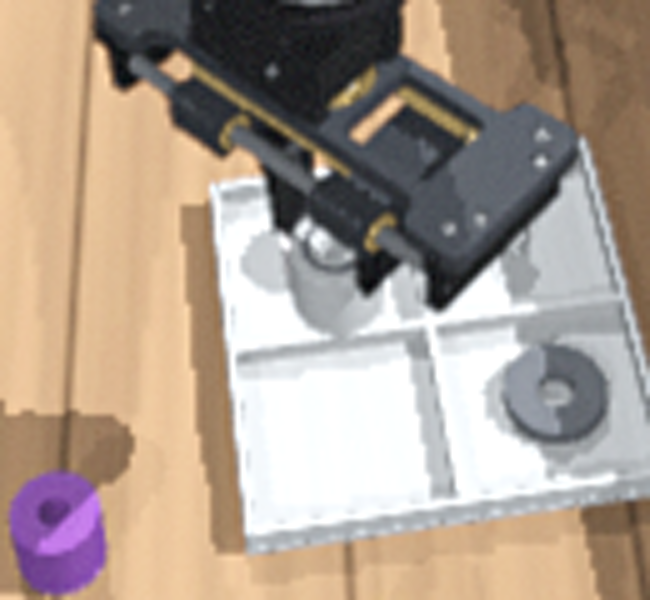

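Request:
carry_out:
  deltas:
    - {"dx": 0.2,"dy": -0.15,"dz": -0.2,"rx": 0.006,"ry": 0,"rz": 0,"fingers": -1}
    - {"dx": 0.5,"dy": -0.4,"dz": -0.5,"rx": 0.006,"ry": 0,"rz": 0,"fingers": -1}
    - {"dx": 0.75,"dy": -0.7,"dz": -0.7,"rx": 0.006,"ry": 0,"rz": 0,"fingers": -1}
    - {"dx": 0.9,"dy": -0.9,"dz": -0.75,"rx": 0.006,"ry": 0,"rz": 0,"fingers": -1}
    - {"dx": 0.95,"dy": -0.95,"dz": -0.75,"rx": 0.006,"ry": 0,"rz": 0,"fingers": -1}

```text
clock: 4.05
tcp_pos: [448.0, -212.4, 235.2]
ee_rot: [-0.003, 0.92, 0.391, -0.001]
ft_force: [0.7, -0.6, -1.9]
gripper_width: 0.43
```

```bash
python3 - <<'E'
from h import *
plan([575,-25,240],0.80)
E
```

```text
t 4.05 tcp [ 448.  -212.4  235.2] yaw 0.804 d [ 1.8593 -0.3208 -0.0385] rv [-0.0035  0.      0.0028] w 37.4 F [ 0.7 -0.6 -1.9]
```

Request:
carry_out:
  deltas:
    - {"dx": 0.2,"dy": -0.05,"dz": -0.02,"rx": -0.002,"ry": 0,"rz": 0.002,"fingers": -1}
    - {"dx": 0.5,"dy": -0.1,"dz": -0.04,"rx": -0.002,"ry": 0,"rz": 0.002,"fingers": -1}
    - {"dx": 0.8,"dy": -0.16,"dz": -0.04,"rx": -0.002,"ry": 0,"rz": 0.002,"fingers": -1}
    - {"dx": 1.0,"dy": -0.2,"dz": -0.04,"rx": -0.002,"ry": 0,"rz": 0.002,"fingers": -1}

```text
clock: 4.45
tcp_pos: [513.9, -107.0, 237.9]
ee_rot: [-0.003, 0.92, 0.391, -0.001]
ft_force: [-0.3, -0.3, -1.8]
gripper_width: 0.43
```

```bash
python3 - <<'E'
from h import *
plan([575,-25,240],0.80)
E
```

```text
t 4.45 tcp [ 513.9 -107.   237.9] yaw 0.803 d [ 0.8451 -0.1081 -0.0175] rv [-0.0037  0.0004  0.002 ] w 37.4 F [-0.3 -0.3 -1.8]
```

Request:
carry_out:
  deltas:
    - {"dx": 0.25,"dy": -0.03,"dz": -0.01,"rx": -0.003,"ry": 0,"rz": 0.002,"fingers": -1}
    - {"dx": 0.55,"dy": -0.08,"dz": -0.02,"rx": -0.003,"ry": 0,"rz": 0.002,"fingers": -1}
    - {"dx": 0.8,"dy": -0.1,"dz": -0.02,"rx": -0.003,"ry": 0,"rz": 0.002,"fingers": -1}
    - {"dx": 0.84,"dy": -0.1,"dz": -0.02,"rx": -0.003,"ry": 0,"rz": 0.002,"fingers": -1}
    - {"dx": 0.84,"dy": -0.1,"dz": -0.02,"rx": -0.003,"ry": 0,"rz": 0.002,"fingers": -1}
    - {"dx": 0.84,"dy": -0.1,"dz": -0.02,"rx": -0.003,"ry": 0,"rz": 0.002,"fingers": -1}

```text
clock: 5.05
tcp_pos: [574.3, -27.9, 238.7]
ee_rot: [-0.001, 0.921, 0.389, -0.002]
ft_force: [-0.2, -0.5, -2.0]
gripper_width: 0.433
```

```bash
python3 - <<'E'
from h import *
plan([575,-25,240],0.80)
c=cap('wrist'); save(c,'w4'); print(c['o'])
for p in [[610,10,125],[610,10,79],[563.5,-36.3,145]]: print(proj(c,p))
E
```

```text
t 5.05 tcp [574.3 -27.9 238.7] yaw 0.798 d [ 0.0216 -0.0124 -0.0108] rv [-0.0019  0.0021 -0.0011] w 37.7 F [-0.2 -0.5 -2. ]
[629.2922727   27.55720664 410.0019301 ]
(np.float64(323.52519214456987), np.float64(135.10137919404372))
(np.float64(323.7767060266667), np.float64(130.74637772733428))
(np.float64(322.3350698036137), np.float64(216.0536299633985))
```

View pics/w4.png

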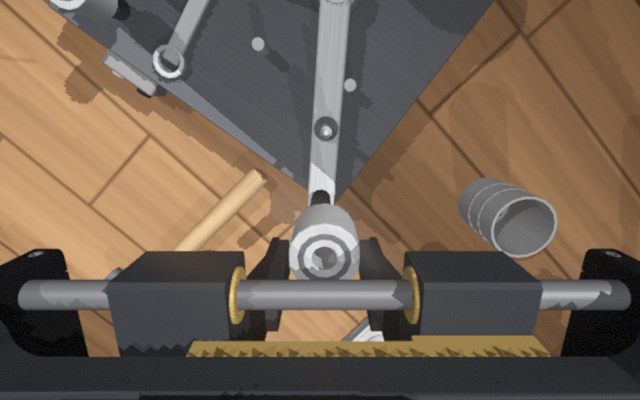

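```bash
python3 - <<'E'
from h import *
c=load('w4'); 
cv2.imwrite('pics/w4a.png',cv2.resize(c['img'][100:160,290:360],None,fx=9,fy=9,interpolation=cv2.INTER_CUBIC))
cv2.imwrite('pics/w4b.png',cv2.resize(c['img'][195:300,270:380],None,fx=5,fy=5,interpolation=cv2.INTER_CUBIC))
E
```

```text
(no output)
```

View pics/w4a.png

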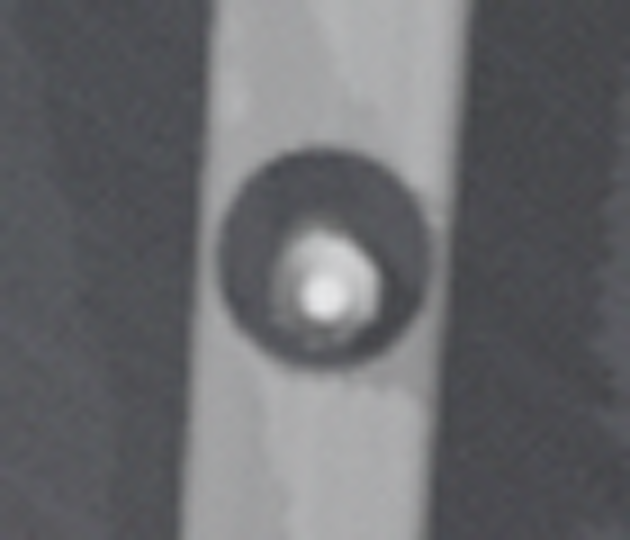

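View pics/w4b.png

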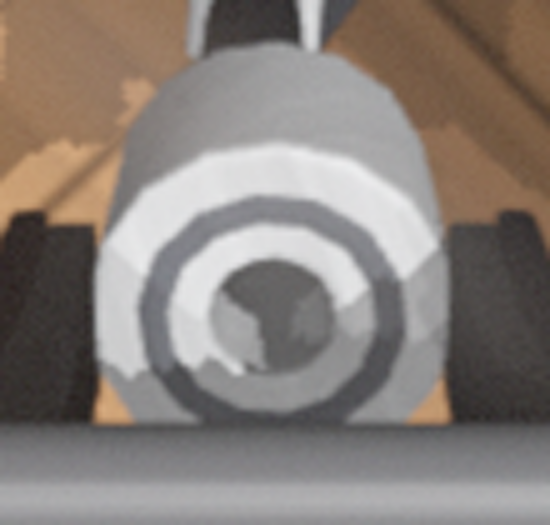

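```bash
python3 - <<'E'
from h import *
c=load('w4')
print('tip',onz(c,325.6,132.3,125),'shoulder',onz(c,325.6,128.2,79))
X=onz(c,324.0,257.8,238.7+12); print('roller top',X)
s=observe(); Rt=q2R(s['ee_rot']); print('in tool', Rt.T@(X-np.array([574.3,-27.9,238.7])), s['tcp_pos'])
E
```

```text
tip [612.88451413  10.4420996  125.        ] shoulder [612.9838637   10.50171752  79.        ]
roller top [574.03598925 -28.1294013  250.7       ]
in tool [ -0.38287383  -0.05485828 -11.99886348] [574.33829898 -28.16225397 239.15309595]
```

```bash
python3 - <<'E'
from h import *
plan([599,-3.4,185],0.80)
E
```

```text
t 5.1 tcp [574.3 -28.2 239.2] yaw 0.798 d [0.2925 0.0039 0.4504] rv [-0.0014  0.0018 -0.0016] w 37.2 F [ 0.2  0.3 -1.8]
```

Request:
carry_out:
  deltas:
    - {"dx": 0.1,"dy": 0.004,"dz": 0.1,"rx": -0.001,"ry": 0.002,"rz": -0.001,"fingers": -1}
    - {"dx": 0.25,"dy": 0.004,"dz": 0.3,"rx": -0.001,"ry": 0.002,"rz": -0.001,"fingers": -1}
    - {"dx": 0.292,"dy": 0.004,"dz": 0.44,"rx": -0.001,"ry": 0.002,"rz": -0.001,"fingers": -1}
    - {"dx": 0.292,"dy": 0.004,"dz": 0.45,"rx": -0.001,"ry": 0.002,"rz": -0.001,"fingers": -1}
    - {"dx": 0.292,"dy": 0.004,"dz": 0.45,"rx": -0.001,"ry": 0.002,"rz": -0.001,"fingers": -1}
    - {"dx": 0.292,"dy": 0.004,"dz": 0.45,"rx": -0.001,"ry": 0.002,"rz": -0.001,"fingers": -1}

```text
clock: 5.7
tcp_pos: [599.3, -4.2, 185.9]
ee_rot: [0.0, 0.921, 0.389, 0.0]
ft_force: [-0.2, -0.1, -1.4]
gripper_width: 0.426
```

```bash
python3 - <<'E'
from h import *
plan([613.1,10.7,158],0.80)
c=cap('wrist'); save(c,'w5')
a=proj(c,[612.9,10.5,125]);print(a, proj(c,[612.9,10.5,79]))
x,y=int(a[0]),int(a[1])
cv2.imwrite('pics/w5a.png',cv2.resize(c['img'][y-60:y+100,x-70:x+70],None,fx=5,fy=5,interpolation=cv2.INTER_CUBIC)[:600]);print(x-70,y-60)
E
```

```text
t 5.7 tcp [599.3  -4.2 185.9] yaw 0.798 d [ 0.1692 -0.0043  0.2328] rv [ 0.0004 -0.0004 -0.0012] w 37.1 F [-0.2 -0.1 -1.4]
(np.float64(323.36514275890437), np.float64(187.24763586021814)) (np.float64(323.48715680546854), np.float64(174.35835238397442))
253 127
```

View pics/w5a.png

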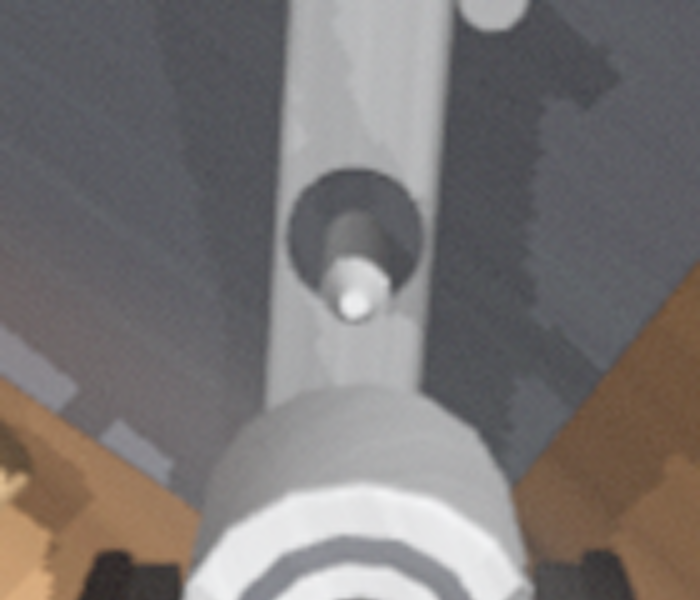

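The pin tip is at (323.2,187.2) and the shoulder at (323.6,174.2). Both match the predictions, so the pin is at (612.9, 10.5). I'll hover just above it.

Request:
carry_out:
  deltas:
    - {"dx": 0.1,"dy": -0.004,"dz": 0.05,"rx": 0,"ry": 0,"rz": -0.001,"fingers": -1}
    - {"dx": 0.169,"dy": -0.004,"dz": 0.15,"rx": 0,"ry": 0,"rz": -0.001,"fingers": -1}
    - {"dx": 0.17,"dy": -0.004,"dz": 0.2,"rx": 0,"ry": 0,"rz": -0.001,"fingers": -1}
    - {"dx": 0.17,"dy": -0.004,"dz": 0.2,"rx": 0,"ry": 0,"rz": -0.001,"fingers": -1}
    - {"dx": 0.17,"dy": -0.004,"dz": 0.2,"rx": 0,"ry": 0,"rz": -0.001,"fingers": -1}
    - {"dx": 0.17,"dy": -0.004,"dz": 0.2,"rx": 0,"ry": 0,"rz": -0.001,"fingers": -1}
    - {"dx": 0.17,"dy": -0.004,"dz": 0.2,"rx": 0,"ry": 0,"rz": -0.001,"fingers": -1}

```text
clock: 6.45
tcp_pos: [613.5, 10.6, 162.6]
ee_rot: [0.0, 0.921, 0.389, 0.001]
ft_force: [0.9, 0.0, -1.6]
gripper_width: 0.429
```

```bash
python3 - <<'E'
from h import *
plan([613.2,10.8,105],0.80)
c=cap('wrist'); save(c,'w6')
s=observe();print(s['tcp_pos'])
cv2.imwrite('pics/w6a.png',cv2.resize(c['img'][170:310,250:390],None,fx=4,fy=4,interpolation=cv2.INTER_CUBIC))
E
```

```text
t 6.45 tcp [613.5  10.6 162.6] yaw 0.799 d [-0.0012 -0.0043  0.4802] rv [ 0.0011 -0.0009 -0.0004] w 37.3 F [ 0.9  0.  -1.6]
[613.52255959  10.56457515 162.62180696]
```

View pics/w6a.png

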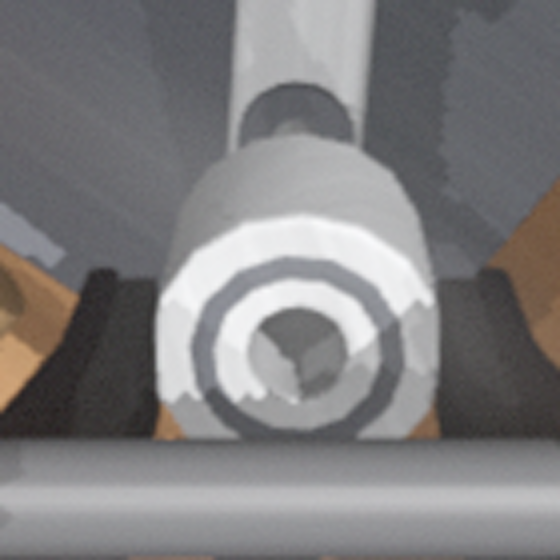

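Request:
carry_out:
  deltas:
    - {"dx": -0.001,"dy": -0.004,"dz": 0.05,"rx": 0,"ry": 0,"rz": 0,"fingers": -1}
    - {"dx": -0.001,"dy": -0.004,"dz": 0.1,"rx": 0,"ry": 0,"rz": 0,"fingers": -1}
    - {"dx": -0.001,"dy": -0.004,"dz": 0.15,"rx": 0,"ry": 0,"rz": 0,"fingers": -1}
    - {"dx": -0.001,"dy": -0.004,"dz": 0.2,"rx": 0,"ry": 0,"rz": 0,"fingers": -1}
    - {"dx": -0.001,"dy": -0.004,"dz": 0.2,"rx": 0,"ry": 0,"rz": 0,"fingers": -1}
    - {"dx": -0.001,"dy": -0.004,"dz": 0.2,"rx": 0,"ry": 0,"rz": 0,"fingers": -1}

```text
clock: 7.1
tcp_pos: [613.1, 10.8, 138.4]
ee_rot: [0.0, 0.921, 0.389, 0.001]
ft_force: [-0.5, -0.5, -1.0]
gripper_width: 0.431
```

```bash
python3 - <<'E'
from h import *
plan([613.2,10.8,105],0.80)
E
```

```text
t 7.1 tcp [613.1  10.8 138.4] yaw 0.799 d [0.0005 0.0005 0.278 ] rv [ 0.0008 -0.0007 -0.0004] w 37.5 F [-0.5 -0.5 -1. ]
```

Request:
carry_out:
  deltas:
    - {"dx": 0,"dy": 0,"dz": 0.06,"rx": 0,"ry": 0,"rz": 0,"fingers": -1}
    - {"dx": 0,"dy": 0,"dz": 0.12,"rx": 0,"ry": 0,"rz": 0,"fingers": -1}
    - {"dx": 0,"dy": 0,"dz": 0.18,"rx": 0,"ry": 0,"rz": 0,"fingers": -1}
    - {"dx": 0,"dy": 0,"dz": 0.23,"rx": 0,"ry": 0,"rz": 0,"fingers": -1}
    - {"dx": 0,"dy": 0,"dz": 0.25,"rx": 0,"ry": 0,"rz": 0,"fingers": -1}
    - {"dx": 0,"dy": 0,"dz": 0.25,"rx": 0,"ry": 0,"rz": 0,"fingers": -1}
    - {"dx": 0,"dy": 0,"dz": 0.25,"rx": 0,"ry": 0,"rz": 0,"fingers": -1}

```text
clock: 7.8
tcp_pos: [613.3, 10.9, 108.5]
ee_rot: [0.0, 0.921, 0.389, 0.001]
ft_force: [-0.1, 0.4, -1.2]
gripper_width: 0.428
```

```bash
python3 - <<'E'
from h import *
plan([613.2,10.8,105],0.80)
E
```

```text
t 7.8 tcp [613.3  10.9 108.5] yaw 0.799 d [-0.0011  0.      0.0292] rv [ 0.0009 -0.0009 -0.0004] w 37.2 F [-0.1  0.4 -1.2]
```

Request:
carry_out:
  deltas:
    - {"dx": 0,"dy": 0,"dz": 0.01,"rx": 0,"ry": 0,"rz": 0,"fingers": -1}
    - {"dx": 0,"dy": 0,"dz": 0.02,"rx": 0,"ry": 0,"rz": 0,"fingers": -1}
    - {"dx": 0,"dy": 0,"dz": 0.026,"rx": 0,"ry": 0,"rz": 0,"fingers": -1}
    - {"dx": 0,"dy": 0,"dz": 0.03,"rx": 0,"ry": 0,"rz": 0,"fingers": -1}
    - {"dx": 0,"dy": 0,"dz": 0.03,"rx": 0,"ry": 0,"rz": 0,"fingers": -1}
    - {"dx": 0,"dy": 0,"dz": 0.03,"rx": 0,"ry": 0,"rz": 0,"fingers": -1}

```text
clock: 8.4
tcp_pos: [613.3, 10.9, 105.0]
ee_rot: [0.0, 0.921, 0.389, 0.001]
ft_force: [-0.6, 0.1, -1.2]
gripper_width: 0.429
```

```bash
python3 - <<'E'
from h import *
plan([613.2,10.8,105],0.80)
E
```

```text
t 8.4 tcp [613.3  10.9 105. ] yaw 0.799 d [-0.0012  0.     -0.0002] rv [ 0.0009 -0.0009 -0.0004] w 37.3 F [-0.6  0.1 -1.2]
```

Request:
carry_out:
  deltas:
    - {"dx": 0,"dy": 0,"dz": 0.004,"rx": 0,"ry": 0,"rz": 0,"fingers": -1}
    - {"dx": 0,"dy": 0,"dz": 0.008,"rx": 0,"ry": 0,"rz": 0,"fingers": -1}
    - {"dx": 0,"dy": 0,"dz": 0.008,"rx": 0,"ry": 0,"rz": 0,"fingers": -1}
    - {"dx": 0,"dy": 0,"dz": 0.008,"rx": 0,"ry": 0,"rz": 0,"fingers": -1}

```text
clock: 8.8
tcp_pos: [613.5, 11.0, 104.8]
ee_rot: [0.001, 0.921, 0.389, 0.001]
ft_force: [-1.2, 0.3, 5.1]
gripper_width: 0.433
```

Contact: Fz is +5 N at TCP z 104.8, as expected for the shoulder. I'll release now.

Request:
carry_out:
  deltas:
    - {"dx": 0,"dy": 0,"dz": 0.002,"rx": 0,"ry": 0,"rz": 0,"fingers": 0.0}
    - {"dx": 0,"dy": 0,"dz": 0,"rx": 0,"ry": 0,"rz": 0,"fingers": 0.3}
    - {"dx": 0,"dy": 0,"dz": 0,"rx": 0,"ry": 0,"rz": 0,"fingers": 0.4}
    - {"dx": 0,"dy": 0,"dz": 0,"rx": 0,"ry": 0,"rz": 0,"fingers": 0.4}

```text
clock: 9.2
tcp_pos: [613.5, 10.9, 104.5]
ee_rot: [0.001, 0.921, 0.389, 0.001]
ft_force: [-0.3, 0.2, 0.4]
gripper_width: 0.665
```

Request:
carry_out:
  deltas:
    - {"dx": 0,"dy": 0,"dz": -0.1,"rx": 0,"ry": 0,"rz": 0,"fingers": 0.4}
    - {"dx": 0,"dy": 0,"dz": -0.3,"rx": 0,"ry": 0,"rz": 0,"fingers": 0.4}
    - {"dx": 0,"dy": 0,"dz": -0.6,"rx": 0,"ry": 0,"rz": 0,"fingers": 0.4}
    - {"dx": -0.1,"dy": 0,"dz": -0.9,"rx": 0,"ry": 0,"rz": 0,"fingers": 0.4}
    - {"dx": -0.3,"dy": 0,"dz": -0.95,"rx": 0,"ry": 0,"rz": 0,"fingers": 0.4}
    - {"dx": -0.45,"dy": 0,"dz": -0.95,"rx": 0,"ry": 0,"rz": 0,"fingers": 0.3}
    - {"dx": -0.45,"dy": 0,"dz": -0.95,"rx": 0,"ry": 0,"rz": 0,"fingers": 0.3}

```text
clock: 9.9
tcp_pos: [575.0, -30.4, 219.8]
ee_rot: [0.002, 0.922, 0.387, 0.001]
ft_force: [-0.4, 0.1, -0.2]
gripper_width: 0.655
```

```bash
python3 - <<'E'
from h import *
plan([563.5,-36.3,160],0.80)
c=cap('wrist'); save(c,'w7')
for p in [[612.9,10.5,117],[612.9,10.5,125],[563.5,-36.3,145]]: print(proj(c,p))
cv2.imwrite('pics/w7a.png',cv2.resize(c['img'][60:280,220:420],None,fx=2.7,fy=2.7,interpolation=cv2.INTER_CUBIC))
c=cap('side'); save(c,'s7')
cv2.imwrite('pics/s7a.png',cv2.resize(c['img'][130:240,300:450],None,fx=5,fy=5,interpolation=cv2.INTER_CUBIC))
E
```

```text
t 9.9 tcp [575.  -30.4 219.8] yaw 0.796 d [-0.1024 -0.0363  0.498 ] rv [ 0.0029 -0.0006 -0.0027] w 57.0 F [-0.4  0.1 -0.2]
(np.float64(321.6598648348797), np.float64(132.2626683155465))
(np.float64(321.6257856905283), np.float64(133.0755704143997))
(np.float64(318.5702541485924), np.float64(222.73939355187468))
```

View pics/w7a.png

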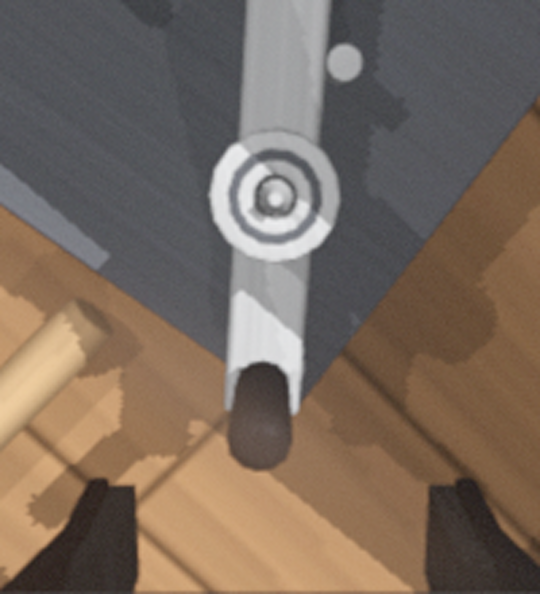

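View pics/s7a.png

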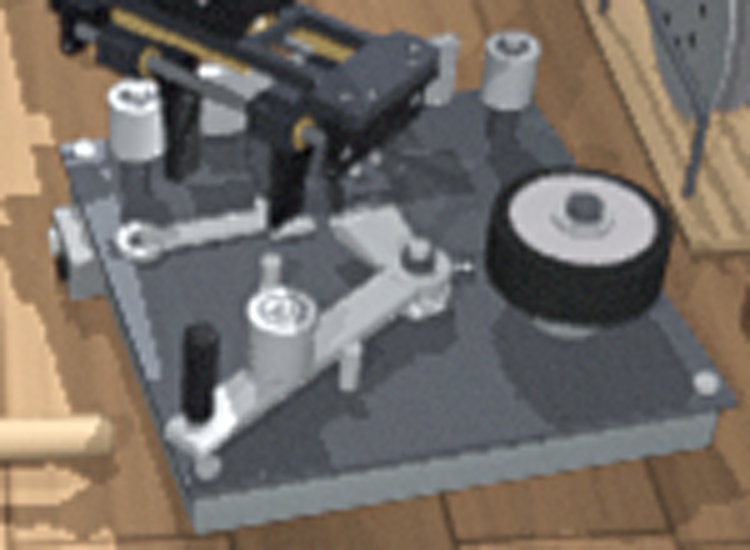

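```bash
python3 - <<'E'
from h import *
c=load('w7')
print('handle',onz(c,316.0,221.8,145))
b=onz(c,220+(275.5)/2.7-.5,60+196.5/2.7-.5,117);print('roller top',b)
# arm direction from arm edges at z=75 in w4
w=load('w4')
img=w['img']
cv2.imwrite('pics/w4c.png',cv2.resize(img[0:200,270:380],None,fx=3,fy=3,interpolation=cv2.INTER_CUBIC))
E
```

```text
handle [562.60708842 -34.31615499 145.        ]
roller top [612.82021111  10.56142224 117.        ]
```

View pics/w4c.png

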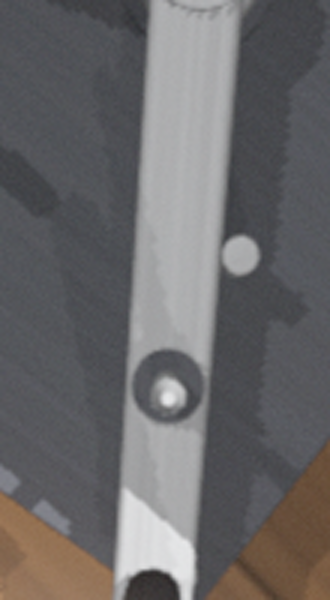

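```bash
python3 - <<'E'
from h import *
w=load('w4')
f=lambda x,y:onz(w,270+(x+.5)/3-.5,(y+.5)/3-.5,75)
a,b=f(196,20),f(157.5,550); d=(b-a)[:2];d/=np.linalg.norm(d)
print(a,b,d,np.degrees(np.arctan2(d[1],d[0]))-180)
p=np.array([612.9,10.5])
for u in [d]+[np.array([np.cos(t),np.sin(t)]) for t in np.radians([180+41.75])]:
    piv=p-130*u; print('piv',piv,'h',p+70*u)
    for th in [.1,.2,.3,.4,.5,.58,.6]:
        cs,sn=np.cos(-th),np.sin(-th); r=np.array([[cs,-sn],[sn,cs]])@u*200; print(th,(piv+r).round(1))
E
```

```text
[693.4644764   81.06689244  75.        ] [571.38797982 -27.11295898  75.        ] [-0.74842093 -0.66322402] -318.453778776583
piv [710.19472132  96.71912319] h [560.51053467 -35.92568172]
0.1 [548.  -20.3]
0.2 [537.1  -3.5]
0.3 [528.   14.2]
0.4 [520.7  32.8]
0.5 [515.2  52.1]
0.58 [512.3  67.8]
0.6 [511.8  71.8]
piv [709.88745876  97.06461658] h [560.67598375 -36.11171662]
0.1 [548.1 -20.6]
0.2 [537.2  -3.8]
0.3 [528.   13.9]
0.4 [520.6  32.5]
0.5 [515.1  51.7]
0.58 [512.1  67.4]
0.6 [511.5  71.4]
```

```bash
python3 - <<'E'
from h import *
plan([561.2,-35.6,115],0.80)
E
```

```text
t 10.0 tcp [575.9 -27.7 219. ] yaw 0.799 d [-0.1348 -0.044   0.8664] rv [ 0.0017 -0.0016 -0.0007] w 57.2 F [0.8 0.1 0.9]
```

Request:
carry_out:
  deltas:
    - {"dx": -0.135,"dy": -0.044,"dz": 0.05,"rx": 0.001,"ry": -0.001,"rz": 0,"fingers": 0.3}
    - {"dx": -0.135,"dy": -0.044,"dz": 0.2,"rx": 0.001,"ry": -0.001,"rz": 0,"fingers": 0.3}
    - {"dx": -0.135,"dy": -0.044,"dz": 0.4,"rx": 0.001,"ry": -0.001,"rz": 0,"fingers": 0.3}
    - {"dx": -0.135,"dy": -0.044,"dz": 0.4,"rx": 0.001,"ry": -0.001,"rz": 0,"fingers": 0.3}
    - {"dx": -0.135,"dy": -0.044,"dz": 0.4,"rx": 0.001,"ry": -0.001,"rz": 0,"fingers": 0.3}

```text
clock: 10.5
tcp_pos: [561.2, -34.6, 171.0]
ee_rot: [-0.0, 0.921, 0.39, 0.001]
ft_force: [-0.2, 0.1, 0.8]
gripper_width: 0.652
```

```bash
python3 - <<'E'
from h import *
plan([561.2,-35.6,115],0.80)
c=cap('wrist'); save(c,'w8')
for p in [[561.2,-35.8,145]]: print(proj(c,p))
E
```

```text
t 10.5 tcp [561.2 -34.6 171. ] yaw 0.8 d [-0.0068  0.006   0.4664] rv [-0.0001 -0.0008  0.0001] w 56.8 F [-0.2  0.1  0.8]
(np.float64(325.4378176212455), np.float64(232.1934984955713))
```

View pics/w8.png

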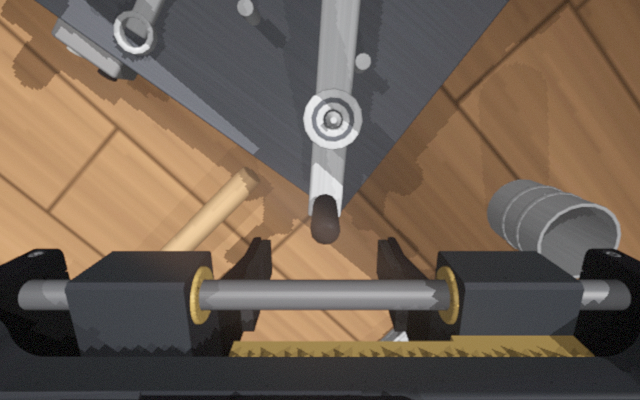

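The handle top is centred between the fingers at (325,230), and the roller at (333,120) is home with the pin protruding. I'll descend and grip.

Request:
carry_out:
  deltas:
    - {"dx": -0.003,"dy": 0.006,"dz": 0.2,"rx": 0,"ry": -0.001,"rz": 0,"fingers": 0.3}
    - {"dx": -0.003,"dy": 0.006,"dz": 0.4,"rx": 0,"ry": -0.001,"rz": 0,"fingers": 0.3}
    - {"dx": -0.003,"dy": 0.006,"dz": 0.466,"rx": 0,"ry": -0.001,"rz": 0,"fingers": 0.3}
    - {"dx": -0.003,"dy": 0.006,"dz": 0.466,"rx": 0,"ry": -0.001,"rz": 0,"fingers": 0.3}
    - {"dx": -0.003,"dy": 0.006,"dz": 0.466,"rx": 0,"ry": -0.001,"rz": 0,"fingers": -0.1}
    - {"dx": -0.003,"dy": 0.006,"dz": 0.466,"rx": 0,"ry": -0.001,"rz": 0,"fingers": -0.4}
    - {"dx": -0.003,"dy": 0.006,"dz": 0.466,"rx": 0,"ry": -0.001,"rz": 0,"fingers": -0.6}
    - {"dx": -0.003,"dy": 0.006,"dz": 0.466,"rx": 0,"ry": -0.001,"rz": 0,"fingers": -1}
    - {"dx": -0.003,"dy": 0.006,"dz": 0.466,"rx": 0,"ry": -0.001,"rz": 0,"fingers": -1}
    - {"dx": -0.003,"dy": 0.006,"dz": 0.466,"rx": 0,"ry": -0.001,"rz": 0,"fingers": -1}

```text
clock: 11.55
tcp_pos: [561.8, -35.0, 116.1]
ee_rot: [0.0, 0.921, 0.389, 0.0]
ft_force: [-1.6, -0.2, 2.3]
gripper_width: 0.219
```

```bash
python3 - <<'E'
from h import *
plan([561.2,-35.6,115],0.80)
for p in [[554.5,-28.6,115],[548,-20.3,115],[542.4,-12.1,115],[537.1,-3.5,115]]: plan(p,.8)
E
```

```text
t 11.55 tcp [561.8 -35.  116.1] yaw 0.8 d [-0.0074  0.      0.0089] rv [ 0.0002 -0.0003  0.    ] w 19.1 F [-1.6 -0.2  2.3]
t 11.55 tcp [561.8 -35.  116.1] yaw 0.8 d [-0.0045 -0.0807  0.0089] rv [ 0.0002 -0.0003  0.    ] w 19.1 F [-1.6 -0.2  2.3]
t 11.55 tcp [561.8 -35.  116.1] yaw 0.8 d [ 0.0074 -0.1677  0.0089] rv [ 0.0002 -0.0003  0.    ] w 19.1 F [-1.6 -0.2  2.3]
t 11.55 tcp [561.8 -35.  116.1] yaw 0.8 d [ 0.0239 -0.2488  0.0089] rv [ 0.0002 -0.0003  0.    ] w 19.1 F [-1.6 -0.2  2.3]
t 11.55 tcp [561.8 -35.  116.1] yaw 0.8 d [ 0.0445 -0.3304  0.0088] rv [ 0.0002 -0.0003  0.    ] w 19.1 F [-1.6 -0.2  2.3]
```

```bash
cat >> h.py <<'E'
def arc(ths,piv=np.array([710.2,96.7]),z=115.5,phi0=np.arctan2(-.66322,-.74842),th0=None):
    s=observe(); Rt=q2R(s['ee_rot']); p=np.array(s['tcp_pos'])
    v=p[:2]-piv; r=np.linalg.norm(v); th_now=phi0-np.arctan2(v[1],v[0]); th_now=(th_now+np.pi)%(2*np.pi)-np.pi
    print('r',r.round(1),'th_now',round(th_now,3),'F',np.round(s['ft_force'],1),'t',s['clock'],'q',np.round(s['q'],2),'w',s['gripper_width']*87)
    ph=np.arctan2(v[1],v[0])+th_now
    for th in ths:
        X=np.array([*(piv+r*np.array([np.cos(ph-th),np.sin(ph-th)])),z]); print(th,(Rt.T@(X-p)/120).round(4),'rz',round((th-th_now)*.95/(np.pi/2),4))
E
python3 - <<'E'
from h import *
arc([.04,.08,.12,.16,.2,.24,.28,.3])
E
```

```text
r 198.4 th_now -0.001 F [-1.6 -0.2  2.3] t 11.55 q [ 0.52  0.25 -0.58  1.78  0.15  1.16 -0.87] w 19.089101603958376
0.04 [ 0.0063 -0.0669  0.0048] rz 0.0246
0.08 [ 0.0152 -0.1324  0.0047] rz 0.0488
0.12 [ 0.0267 -0.1975  0.0047] rz 0.073
0.16 [ 0.0408 -0.2621  0.0047] rz 0.0972
0.2 [ 0.0575 -0.3261  0.0047] rz 0.1213
0.24 [ 0.0767 -0.3893  0.0047] rz 0.1455
0.28 [ 0.0985 -0.4518  0.0046] rz 0.1697
0.3 [ 0.1103 -0.4827  0.0046] rz 0.1818
```

Request:
carry_out:
  deltas:
    - {"dx": 0.006,"dy": -0.067,"dz": 0.003,"rx": 0,"ry": 0,"rz": 0.02,"fingers": -1}
    - {"dx": 0.015,"dy": -0.132,"dz": 0.003,"rx": 0,"ry": 0,"rz": 0.045,"fingers": -1}
    - {"dx": 0.027,"dy": -0.197,"dz": 0.003,"rx": 0,"ry": 0,"rz": 0.07,"fingers": -1}
    - {"dx": 0.041,"dy": -0.262,"dz": 0.003,"rx": 0,"ry": 0,"rz": 0.095,"fingers": -1}
    - {"dx": 0.057,"dy": -0.326,"dz": 0.003,"rx": 0,"ry": 0,"rz": 0.12,"fingers": -1}
    - {"dx": 0.077,"dy": -0.389,"dz": 0.003,"rx": 0,"ry": 0,"rz": 0.145,"fingers": -1}
    - {"dx": 0.098,"dy": -0.452,"dz": 0.003,"rx": 0,"ry": 0,"rz": 0.17,"fingers": -1}
    - {"dx": 0.11,"dy": -0.483,"dz": 0.003,"rx": 0,"ry": 0,"rz": 0.18,"fingers": -1}
    - {"dx": 0.11,"dy": -0.483,"dz": 0.003,"rx": 0,"ry": 0,"rz": 0.18,"fingers": -1}

```text
clock: 12.45
tcp_pos: [531.4, 10.9, 116.1]
ee_rot: [0.003, 0.967, 0.255, 0.002]
ft_force: [5.0, -6.9, -1.8]
gripper_width: 0.22
```

```bash
python3 - <<'E'
from h import *
arc([.34,.38,.42,.46,.5,.54,.58,.59,.6])
E
```

```text
r 198.4 th_now 0.278 F [ 5.  -6.9 -1.8] t 12.45 q [ 0.46  0.18 -0.58  1.85  0.12  1.14 -1.22] w 19.115814464469263
0.34 [ 0.0101 -0.1023  0.0047] rz 0.0376
0.38 [ 0.02   -0.1676  0.0042] rz 0.0618
0.42 [ 0.0325 -0.2325  0.0038] rz 0.086
0.46 [ 0.0476 -0.2969  0.0034] rz 0.1102
0.5 [ 0.0652 -0.3606  0.003 ] rz 0.1344
0.54 [ 0.0854 -0.4236  0.0026] rz 0.1585
0.58 [ 0.108  -0.4857  0.0022] rz 0.1827
0.59 [ 0.1141 -0.5011  0.0021] rz 0.1888
0.6 [ 0.1203 -0.5164  0.002 ] rz 0.1948
```

Request:
carry_out:
  deltas:
    - {"dx": 0.01,"dy": -0.102,"dz": 0.004,"rx": 0,"ry": 0,"rz": 0.035,"fingers": -1}
    - {"dx": 0.02,"dy": -0.168,"dz": 0.004,"rx": 0,"ry": 0,"rz": 0.06,"fingers": -1}
    - {"dx": 0.032,"dy": -0.232,"dz": 0.004,"rx": 0,"ry": 0,"rz": 0.085,"fingers": -1}
    - {"dx": 0.048,"dy": -0.297,"dz": 0.004,"rx": 0,"ry": 0,"rz": 0.11,"fingers": -1}
    - {"dx": 0.065,"dy": -0.361,"dz": 0.003,"rx": 0,"ry": 0,"rz": 0.135,"fingers": -1}
    - {"dx": 0.085,"dy": -0.424,"dz": 0.003,"rx": 0,"ry": 0,"rz": 0.16,"fingers": -1}
    - {"dx": 0.108,"dy": -0.486,"dz": 0.002,"rx": 0,"ry": 0,"rz": 0.18,"fingers": -1}
    - {"dx": 0.11,"dy": -0.49,"dz": 0.002,"rx": 0,"ry": 0,"rz": 0.18,"fingers": -1}
    - {"dx": 0.11,"dy": -0.49,"dz": 0.002,"rx": 0,"ry": 0,"rz": 0.18,"fingers": -1}
    - {"dx": 0.11,"dy": -0.49,"dz": 0.002,"rx": 0,"ry": 0,"rz": 0.18,"fingers": -1}

```text
clock: 13.45
tcp_pos: [515.0, 62.2, 116.0]
ee_rot: [0.007, 0.993, 0.114, 0.002]
ft_force: [0.3, -11.3, 2.7]
gripper_width: 0.219
```

```bash
python3 - <<'E'
from h import *
arc([.56,.57,.58,.59,.6])
c=cap('wrist'); save(c,'w9')
c=cap('side'); save(c,'s9')
cv2.imwrite('pics/s9a.png',cv2.resize(c['img'][130:240,300:450],None,fx=5,fy=5,interpolation=cv2.INTER_CUBIC))
c=cap('top'); save(c,'t9')
cv2.imwrite('pics/t9a.png',cv2.resize(c['img'][95:230,220:360],None,fx=4,fy=4,interpolation=cv2.INTER_CUBIC))
E
```

```text
r 198.2 th_now 0.55 F [  0.3 -11.3   2.7] t 13.45 q [ 0.38  0.15 -0.6   1.88  0.11  1.13 -1.61] w 19.04011106602066
0.56 [ 0.0009 -0.0165  0.004 ] rz 0.006
0.57 [ 0.0021 -0.033   0.0038] rz 0.0121
0.58 [ 0.0034 -0.0495  0.0036] rz 0.0181
0.59 [ 0.0048 -0.0659  0.0033] rz 0.0242
0.6 [ 0.0064 -0.0823  0.0031] rz 0.0302
```

View pics/w9.png

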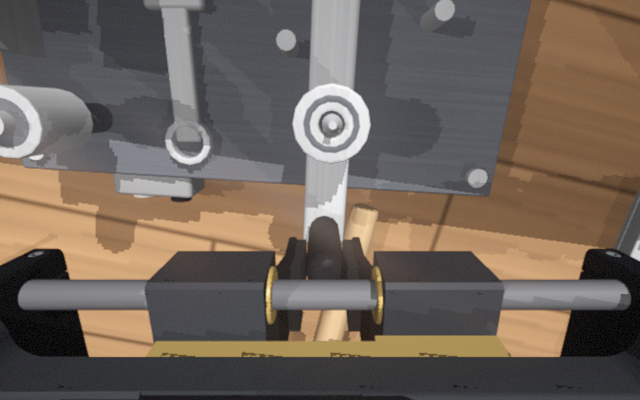

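View pics/s9a.png

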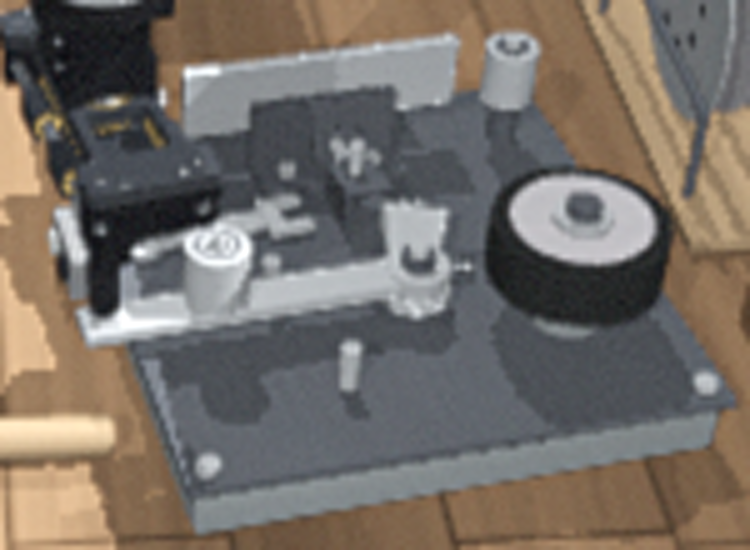

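View pics/t9a.png

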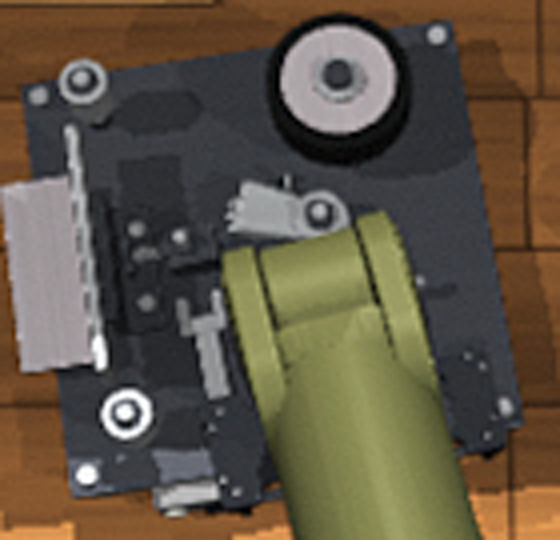

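Request:
carry_out:
  deltas:
    - {"dx": 0.003,"dy": -0.06,"dz": 0.003,"rx": 0,"ry": 0,"rz": 0.015,"fingers": -1}
    - {"dx": 0.006,"dy": -0.095,"dz": 0.003,"rx": 0,"ry": 0,"rz": 0.02,"fingers": -1}
    - {"dx": 0.006,"dy": -0.1,"dz": 0.003,"rx": 0,"ry": 0,"rz": 0.02,"fingers": -1}
    - {"dx": 0.006,"dy": -0.1,"dz": 0.003,"rx": 0,"ry": 0,"rz": 0.02,"fingers": -1}
    - {"dx": 0.006,"dy": -0.1,"dz": 0.003,"rx": 0,"ry": 0,"rz": 0.02,"fingers": -1}
    - {"dx": 0.006,"dy": -0.1,"dz": 0.003,"rx": 0,"ry": 0,"rz": 0.02,"fingers": -1}
    - {"dx": 0.006,"dy": -0.1,"dz": 0.003,"rx": 0,"ry": 0,"rz": 0.02,"fingers": -1}

```text
clock: 14.3
tcp_pos: [514.2, 67.3, 116.0]
ee_rot: [0.011, 0.995, 0.096, 0.003]
ft_force: [0.7, -11.7, 3.4]
gripper_width: 0.224
```

```bash
python3 - <<'E'
from h import *
arc([.58])
print(observe()['joint_velocities'].round(4))
c=cap('wrist'); save(c,'w10')
c=cap('side'); save(c,'s10'); 
arc([.58])
cv2.imwrite('pics/s10a.png',cv2.resize(c['img'][130:240,300:450],None,fx=5,fy=5,interpolation=cv2.INTER_CUBIC))
E
```

```text
r 198.2 th_now 0.576 F [  0.7 -11.7   3.4] t 14.3 q [ 0.36  0.15 -0.6   1.88  0.12  1.13 -1.66] w 19.51222241496684
0.58 [ 0.0003 -0.006   0.0043] rz 0.0022
[ 0.001  -0.0018  0.0011 -0.0005 -0.0007 -0.001  -0.0006]
r 198.2 th_now 0.576 F [  0.5 -11.7   2.7] t 14.4 q [ 0.36  0.15 -0.6   1.88  0.12  1.13 -1.66] w 18.937888896998704
0.58 [ 0.0003 -0.006   0.0042] rz 0.0022
```

View pics/w10.png

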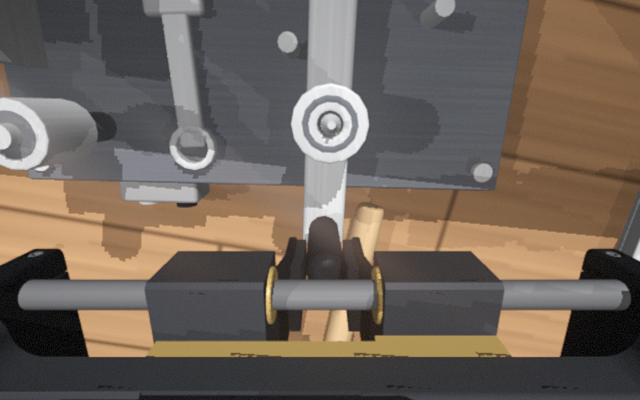

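View pics/s10a.png

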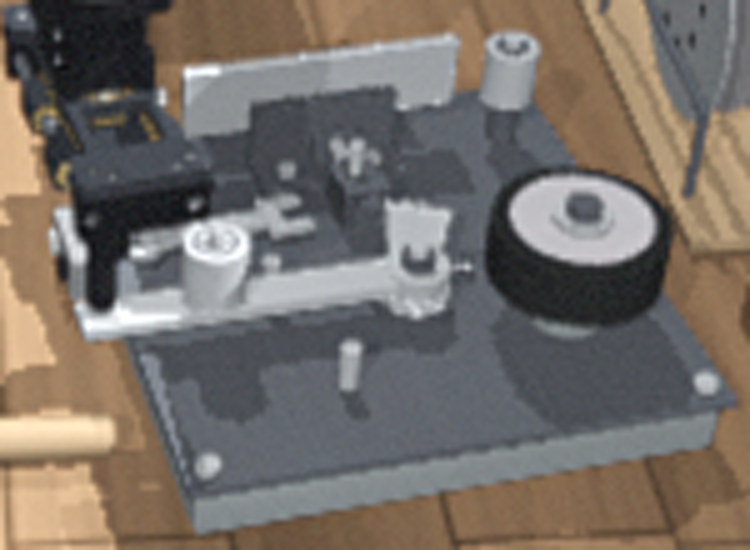

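```bash
python3 - <<'E'
from h import *
piv=np.array([710.2,96.7]); phi0=np.arctan2(-.66322,-.74842)
for n in ['w9','w10']:
    c=load(n); g=cv2.cvtColor(c['img'],cv2.COLOR_BGR2GRAY)
    ci=cv2.HoughCircles(cv2.medianBlur(g,3),cv2.HOUGH_GRADIENT,1,40,param1=120,param2=25,minRadius=32,maxRadius=45)
    ci=[k for k in ci[0] if abs(k[0]-331)<20 and abs(k[1]-123)<20]
    print(n,ci)
    # rebuild pose: w10 camera computed at capture
    for u,v in [ci[0][:2]] if ci else [(331,123)]:
        X=onz(c,u,v,117); d=X[:2]-piv; print(X.round(1),'r',np.linalg.norm(d).round(1),'th',(phi0-np.arctan2(d[1],d[0])+np.pi)%(2*np.pi)-np.pi)
        print('z from size', c['o'][2]-c['f']*20/ci[0][2] if ci else '')
E
```

```text
w9 [array([332.5, 122.5,  39.1], dtype=float32)]
[583.1  73.3 117. ] r 129.3 th 0.5432895834380749
z from size 118.50365750784695
w10 [array([328.5, 122.5,  39.6], dtype=float32)]
[582.2  78.  117. ] r 129.3 th 0.5800167643543737
z from size 120.66117670543224
```

```bash
python3 - <<'E'
from h import *
a,b=load('side0')['img'].astype(int),load('s10')['img'].astype(int)
d=np.abs(a-b).max(2)
for n,(x0,x1,y0,y1) in dict(tray=(275,375,275,360),can=(378,412,240,288),oiler=(265,288,120,152),purple1=(237,262,342,372),purple2=(304,330,368,398),wrench=(330,365,168,182),hammer=(232,326,205,235)).items():
    r=d[y0:y1,x0:x1]; print(n,(r>60).sum(),r.size)
manip.hand_in(); print(observe()['clock'])
cv2.imwrite('pics/dd.png',np.hstack([a[270:365,270:380],b[270:365,270:380]]).astype(np.uint8).repeat(3,0).repeat(3,1))
cv2.imwrite('pics/dh.png',np.hstack([a[195:240,225:330],b[195:240,225:330]]).astype(np.uint8).repeat(3,0).repeat(3,1))
E
```

```text
tray 149 8500
can 0 1632
oiler 0 736
purple1 0 750
purple2 0 780
wrench 95 490
hammer 752 2820
the job is handed in; nothing more can be done
the job is handed in; nothing more can be done
```

```bash
python3 - <<'E'
import cv2,numpy as np
a,b=cv2.imread('pics/side0.png'),cv2.imread('pics/s10.png')
cv2.imwrite('pics/dh.png',cv2.resize(np.vstack([a[195:240,225:345],b[195:240,225:345]]),None,fx=5,fy=5))
E
```

```text
(no output)
```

View pics/dh.png

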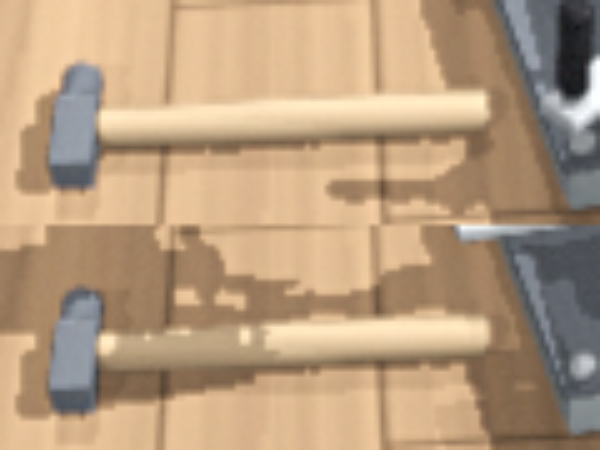

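I lowered the roller onto the axle pin until it touched the shoulder and let it go. Then I gripped the black handle, swung the arm back past the last click, and handed in while holding it. The last clock reading before handing in was 14.4 s.

**Roller:** contact came at a wrist force of about +5 N, at the expected height. Later pictures show the roller upright on the pin, with the pin tip standing out above it. A rough height from its apparent size gave its top at 118–121 mm, against 117 mm nominal.

**Arm:** the hand's position puts the arm at 0.576 rad. The roller seen by the wrist camera puts it at 0.580. The hand carries about 11.7 N, which matches the spring, and joint speeds were about 0.002 rad/s or less.

**Everything else:** comparing side pictures from before and after, the tin can, oiler and both purple look-alikes showed no change. The hammer area differed, but the pictures show only the robot's shadow; the hammer lies where it was. In the tray and wrench areas some pixels changed. I put that down to the removed roller and to shadow or the arm in view, but did not inspect either area closely. My planned enlarged tray picture was not saved, because the script stopped when the job was handed in.

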